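# Change over the bottles and tubes on a roller mixer

## Robot

A 6-joint arm with a two-finger parallel gripper is mounted at the origin on the work surface. World frame = base frame: x ahead of the robot, y to its left, z up, the work surface at z = 0. Lengths are in mm, angles in degrees, forces in N, time in s.
With the tool pointing down it reaches from about 275 to 750 mm from the base axis. Payload 10.2 kg.
Tool frame: the origin (TCP) lies midway between the tips of the shut fingers; the grasp point (between the pads) lies 19 mm behind it; z points along the fingers, y is the line along which they close (so a half turn about z gives the same grasp; the last joint's range is limited). The gripper opens to 85 mm and grips with 20 to 120 N. Pads are 22 mm wide; open, the fingers measure 114 mm over their backs; the gripper's body (76 mm by 85 mm) begins 54 mm behind the grasp point. The pads swing forward as they close: fully open they stand 13 mm farther back than shut.
Start: joints at [51.715, 17.928, 85.812, -0, 76.261, -12.8], TCP at [225.909, 473.916, 231.294] pointing down, gripper open.
Joint ranges: [-168.41, 168.41], [-55.51, 124.54], [10.69, 146.95], [-70.63, 250.63], [1, 178], [-165.06, 165.06]. Speed limits (degrees/s): [136.94, 136.94, 172.46, 180, 180, 180].

## Interface

Orientations are given as a 3x3 rotation matrix whose columns are the frame's x, y, z axes.
In Python, from cell import bot gives the robot as it stands. The module is installed in compiled form; this text tells all that it offers.
- The arm moves only by the shell command python3 -m jog 'ROWS' [FORCE]. ROWS is text: rows parted by semicolons, each of 7 numbers parted by spaces: the shift along the tool's x, y, z in mm, then the turn, a rotation vector about the tool's x, y, z in rad, then the finger opening in mm, from 0 to 85.4. In form: tx ty tz ax ay az claw; .... A call has 1 to 12 rows; each row is the pose to reach, as a shift and turn from the pose commanded when the call began, along the tool's axes at that moment; what a row does not reach only later rows make up. A row lasts 1/12 s, in which the tool goes at most 41.7 mm and 7.16 degrees, less where a joint would pass 70% of its speed; a pose out of reach is approached as far as the arm can. A call with a gripper value outside its range is refused whole. The fingers move at their own pace and stop on an object; FORCE is the grip in N (left out, the last holds). Time passes only in rows, so rows that repeat a pose let the fingers close. It gives the time, the measured TCP pose, the force, the opening and the grip force at its end, in the units of the state.
- bot.sense(): the state, without advancing time (a new reading comes with each control period).
- bot.grab_frame(name): name is "side" or "top" or "wrist"; returns (picture, depth): 420x560x3 uint8, blue, green, red; 420x560 float32, mm along the optical axis (not along the pixel's ray), 0 where there is no reading.
- bot.camera_model(name): a dict with "intrinsics" (3x3 intrinsics, pixels), "world_from_camera" (4x4, takes a point from camera to world coordinates); the wrist camera has in their place "hand_eye" (4x4, takes a point from camera to tool coordinates, whose origin is the TCP and whose axes are the flange's). Camera axes: x right, y down, z forward; pixel columns grow to the right and rows downward; lengths in mm; the calibration is good to about 2 mm. A picture is of the moment at which its call begins: read the wrist's pose just before it. camera_model takes no time and is no camera call.
- bot.finish_job(): hands the job in; it is judged then, once.
The state is a dict: "t": time; "joint_pos": joint angles; "joint_velocities": joint speeds; "joint_torque": joint torques, N m; "ee_pos": TCP position; "tcp_rot": TCP orientation; "wrist_force": force on the tool from outside, world axes, zero at the start; "torque": the same for the moment, N m; "gripper_width": opening from 0.0 (shut) to 1.0 (fully open); "gripper_force": force on a finger pad.
Only numpy, scipy, OpenCV 4.12 (cv2) and the standard library are available. Lean on these libraries where they do the work, as an engineer would, in place of code of your own. Each camera call takes 0.05 s, during which the arm holds its last target. There are 200 camera calls.

## Task

The two glass bottles on the roller mixer are done and the two plastic tubes on the grey rest are next: change them over, so that the tubes lie in the grooves between the rollers and the bottles lie in the two cradles of the rest, all lying still. Mixer and rest are both full, so set one piece down in the ribbed steel tray meanwhile; never lay anything on the bare bench, where it would roll away. Do not disturb the things standing around.

Things in the scene. Friction and masses are not known exactly. Their poses are not given: they have to be found in the camera images.
- bottle_1: Amber glass bottle lying on its side: straight body 48 mm diameter, 74 mm long, shoulder and black cap of 28 mm, 112 mm overall, 220 g. Origin on its axis at the middle of the straight body; x axis along it to the cap (end 75 mm from origin, bottom 37 mm). Its axis lies 106 mm above the bench on the mixer, 79 mm on the rest, 30 mm in the tray. Starts in one outer groove of the mixer.
- bottle_2: Amber glass bottle lying on its side: straight body 48 mm diameter, 74 mm long, shoulder and black cap of 28 mm, 112 mm overall, 220 g. Origin on its axis at the middle of the straight body; x axis along it to the cap (end 75 mm from origin, bottom 37 mm). Its axis lies 106 mm above the bench on the mixer, 79 mm on the rest, 30 mm in the tray. Starts in one outer groove of the mixer.
- tube_1: White plastic 50 ml screw-cap tube lying on its side: 30 mm diameter, 115 mm long, 65 g, grey cap flush with the body. Origin on its axis at half length; x axis along it to the pointed end (last 17 mm taper). Its axis lies 66 mm above the bench on the rest, 95 mm on the mixer, 20 mm in the tray. Starts in one cradle of the rest.
- tube_2: White plastic 50 ml screw-cap tube lying on its side: 30 mm diameter, 115 mm long, 65 g, grey cap flush with the body. Origin on its axis at half length; x axis along it to the pointed end (last 17 mm taper). Its axis lies 66 mm above the bench on the rest, 95 mm on the mixer, 20 mm in the tray. Starts in one cradle of the rest.
- mixer: Roller mixer, off, fixed; origin on the bench under the rollers' middle. 5 stiffly turning rollers along its x (to +-110 mm), axes 70 mm up, rubber rings of 32 mm diameter. Grooves between them at y = -54, -18, 18, 54 mm: a tube lies along any of them, its middle within 45 mm of x = 0; beside a bottle none fits. White housing x -130 to 160, y +-98 mm, ends 82 (-x) and 92 mm high (knob 105).
- rest: Dark grey plastic rest, fixed, base 90 x 176 x 8 mm (x, y, z); origin on the bench under its middle. Two comb plates, 8 mm thick at x = +-22 mm, form two 45 degree V cradles along x at y = -45 and +45 mm: V bottoms 45 mm, plate tops 63 mm above the bench, open between the plates. A bottle lies along a cradle, its origin within 12 mm of x = 0.
- tray: Stainless tray for setting a piece aside, fixed, empty at the start: 180 x 126 mm (x, y), walls 18 mm high, with six low ribs along its x axis, 18 mm apart (a valley at y = 0), tops 7 mm above the bench. Origin on the bench under its middle. Lay a piece along the ribs, near the middle.
- bucket: Bystander, not to be disturbed: black round centrifuge bucket, open on top, 92 mm diameter at the rim, 100 mm high, standing upright. Origin at the centre of its underside.
- insert: Bystander, not to be disturbed: teal round tube insert of a centrifuge, 74 mm diameter, 70 mm high, with a thin stem and ball up to 126 mm. Origin at the centre of its underside.
- wash_bottle: Bystander, not to be disturbed: white plastic wash bottle, 66 mm diameter, about 180 mm high with a bent spout, standing upright. Origin at the centre of its underside.
Mind the look-alikes: they are no part of the job. What is shaped like the tube_1 but black or red is not meant.

How it is judged (in metres and radians):
On the way:
1. one bottle or tube lies in the steel tray, let go and still (((x of bottle_1 in the frame of tray between -0.05 and 0.05 m and y of bottle_1 in the frame of tray between -0.045 and 0.045 m and z of bottle_1 in the frame of tray below 0.036 m and contact force between bottle_1 and the fingers below 0.05 N and linear speed of bottle_1 below 0.02 m/s and angular speed of bottle_1 below 0.3 rad/s) or (x of bottle_2 in the frame of tray between -0.05 and 0.05 m and y of bottle_2 in the frame of tray between -0.045 and 0.045 m and z of bottle_2 in the frame of tray below 0.036 m and contact force between bottle_2 and the fingers below 0.05 N and linear speed of bottle_2 below 0.02 m/s and angular speed of bottle_2 below 0.3 rad/s) or (x of tube_1 in the frame of tray between -0.05 and 0.05 m and y of tube_1 in the frame of tray between -0.045 and 0.045 m and z of tube_1 in the frame of tray below 0.036 m and contact force between tube_1 and the fingers below 0.05 N and linear speed of tube_1 below 0.02 m/s and angular speed of tube_1 below 0.3 rad/s) or (x of tube_2 in the frame of tray between -0.05 and 0.05 m and y of tube_2 in the frame of tray between -0.045 and 0.045 m and z of tube_2 in the frame of tray below 0.036 m and contact force between tube_2 and the fingers below 0.05 N and linear speed of tube_2 below 0.02 m/s and angular speed of tube_2 below 0.3 rad/s))), for 0.2 s.
At the end, for the whole second after the job is handed in: Both tubes lie still in roller grooves of the mixer, along them to 0.1 rad, middles within 50 mm of the rollers' middle; both bottles lie still in the two cradles of the rest, along them to 0.12 rad, origins within 15 mm of the rest's middle along x and 10 mm of the cradle across it (x of tube_1 in the frame of mixer between -0.05 and 0.05 m and y of tube_1 in the frame of mixer between -0.062 and 0.062 m and z of tube_1 in the frame of mixer between 0.09 and 0.0992 m and angle between the x axis of each of tube_1, tube_2 and the x axis of mixer, either way round below 0.1 rad and linear speed of each of tube_1, tube_2, bottle_1, bottle_2 below 0.02 m/s and angular speed of each of tube_1, tube_2, bottle_1, bottle_2 below 0.3 rad/s and x of tube_2 in the frame of mixer between -0.05 and 0.05 m and y of tube_2 in the frame of mixer between -0.062 and 0.062 m and z of tube_2 in the frame of mixer between 0.09 and 0.0992 m and x of bottle_1 in the frame of rest between -0.015 and 0.015 m and z of bottle_1 in the frame of rest between 0.073 and 0.085 m and (y of bottle_1 in the frame of rest between -0.055 and -0.035 m or y of bottle_1 in the frame of rest between 0.035 and 0.055 m) and angle between the x axis of each of bottle_1, bottle_2 and the x axis of rest, either way round below 0.12 rad and x of bottle_2 in the frame of rest between -0.015 and 0.015 m and z of bottle_2 in the frame of rest between 0.073 and 0.085 m and (y of bottle_2 in the frame of rest between -0.055 and -0.035 m or y of bottle_2 in the frame of rest between 0.035 and 0.055 m)); the robot touches nothing.
It fails at once if a bottle or tube lies on or falls to the bare bench (height (world z) of any of bottle_1, bottle_2 below 0.0262 m or height (world z) of any of tube_1, tube_2 below 0.0168 m).
It fails at once if the bucket, the insert or the wash bottle is moved by more than 25 mm or tipped (distance of any of bucket, insert, wash_bottle from where it was at the start of the episode above 0.025 m or angle between any of bucket, insert, wash_bottle's own z axis and vertical above 0.3 rad).
It also fails if it takes over 109 s, if anything falls off the work surface, if the arm or the gripper's body presses on something with over 40 N, if the wrist force passes 120 N, or if a joint passes its speed limit or range.

## Working session

There is one attempt and no reset: what is moved stays moved. The work goes in short steps, Python scripts to look and compute and a shell command to move; the robot and the scene stay as the last step left them, time stands still between calls to the robot, and variables do not carry over. Pictures are saved under pics/ and viewed, at most 14 in all, crops included, and the job is handed in when it is done.

```bash
mkdir -p pics; cat > h.py <<'E'
import numpy as np, cv2
from cell import bot
np.set_printoptions(precision=2,suppress=True)
def grab(n):
    s=bot.sense(); im,d=bot.grab_frame(n); m=bot.camera_model(n); K=np.array(m["intrinsics"])
    if n=="wrist":
        T=np.eye(4);T[:3,:3]=s["tcp_rot"];T[:3,3]=s["ee_pos"];T=T@np.array(m["hand_eye"])
    else: T=np.array(m["world_from_camera"])
    return im,d,K,T
def cloud(d,K,T):
    v,u=np.mgrid[:d.shape[0],:d.shape[1]]
    p=np.stack([(u-K[0,2])/K[0,0]*d,(v-K[1,2])/K[1,1]*d,d],-1)
    return p@T[:3,:3].T+T[:3,3]
def ray(u,v,z,K,T):
    r=T[:3,:3]@np.linalg.solve(K,[u,v,1.]); return T[:3,3]+r*(z-T[2,3])/r[2]
E
python3 - <<'E'
from h import *
s=bot.sense(); print(s)
for n in("top","side"):
    im,d,K,T=grab(n); cv2.imwrite(f"pics/{n}0.png",im); np.savez(f"{n}0.npz",im=im,d=d,K=K,T=T); print(n,T)
E
```

```text
{'t': 0.0, 'joint_pos': array([ 51.72,  17.96,  85.85,  -0.  ,  76.26, -12.8 ]), 'joint_velocities': array([-0.04,  0.  ,  0.02, -0.02, -0.08, -0.  ]), 'joint_torque': array([ -0.  , -41.23, -25.98,  -0.  ,   0.  ,   0.  ]), 'ee_pos': array([225.73, 473.7 , 230.74]), 'tcp_rot': array([[-0.9 ,  0.43, -0.  ],
       [ 0.43,  0.9 , -0.  ],
       [ 0.  , -0.  , -1.  ]]), 'wrist_force': array([-0.59, -0.25,  0.19]), 'torque': array([0.04, 0.03, 0.  ]), 'gripper_force': 0.0, 'gripper_width': 1.0006131823334616}
top [[  -0.01   -0.99    0.16  349.74]
 [  -1.      0.01   -0.03  -24.04]
 [   0.03   -0.16   -0.99 1389.81]
 [   0.      0.      0.      1.  ]]
side [[    0.82    -0.34     0.46  -221.2 ]
 [   -0.57    -0.48     0.66 -1160.88]
 [    0.      -0.81    -0.59  1093.78]
 [    0.       0.       0.       1.  ]]
```

View pics/top0.png

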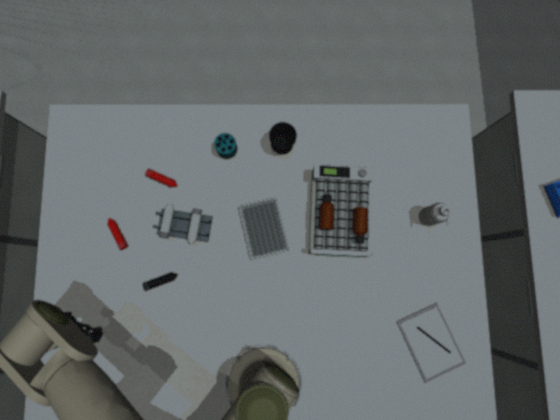

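View pics/side0.png

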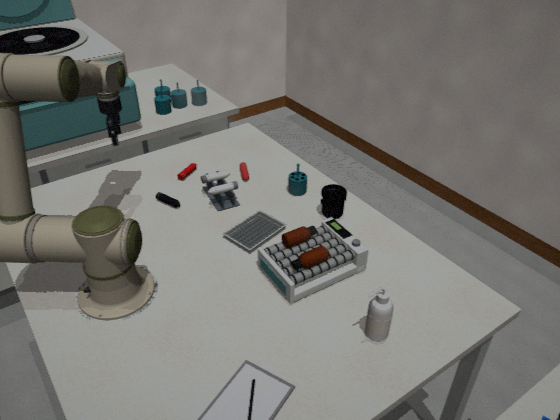

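The top view shows the rest at (183,223) with white tubes at (167,221) and (194,225). The tray is at (264,228) and the mixer at (341,213), with amber bottles at (326,213) cap up and (361,222) cap down. Possible mix-ups for the tubes are the red ones at (160,178) and (117,233) and the black one at (160,281). I choose the white ones on the rest. Next I measure them and take a close crop.

```bash
python3 - <<'E'
from h import *
f=np.load("top0.npz"); im,d,K,T=[f[k] for k in("im","d","K","T")]
P=cloud(d,K,T); print("bench z",P[300,250],P[130,350],P[250,230],P[150,100])
hsv=cv2.cvtColor(im,cv2.COLOR_BGR2HSV)
def box(m,name,lo=30):
    n,l,s,c=cv2.connectedComponentsWithStats(m.astype(np.uint8))
    for i in range(1,n):
        if s[i,4]<lo: continue
        q=P[l==i]; q=q[q[:,2]>-50]
        z=np.percentile(q[:,2],95)
        r=cv2.minAreaRect(q[:,:2].astype(np.float32))
        w=q[:,:2]-q[:,:2].mean(0); e=np.linalg.svd(w,full_matrices=False)[2][0]
        print(name,c[i].round(),s[i,4],"med",q.mean(0),"top",z,"rect",np.round(r[0],1),np.round(r[1],1),"ang",round(np.degrees(np.arctan2(e[1],e[0])),1))
roi=np.zeros(d.shape,bool); roi[130:270,140:400]=1
Z=P[...,2]
box(roi&(hsv[...,0]<15)&(hsv[...,1]>120)&(Z>95),"amber")
r2=np.zeros_like(roi); r2[195:255,145:220]=1
box(r2&(Z>62),"tube")
box(r2&(Z>4)&(Z<40),"restbase",20)
r3=np.zeros_like(roi); r3[190:265,232:294]=1
box(r3&(Z>4),"tray")
box(r3&(hsv[...,2]<150),"traydark")
r4=np.zeros_like(roi); r4[160:262,303:378]=1
box(r4&(Z>40),"mixer")
r5=np.zeros_like(roi); r5[115:165,205:305]=1
box(r5&(Z>20),"by"); r5[:]=0; r5[195:235,405:460]=1; box(r5&(Z>20),"wash")
c=cv2.resize(im[155:270,140:385],None,fx=3.2,fy=3.2,interpolation=cv2.INTER_CUBIC); cv2.imwrite("pics/crop0.png",c)
E
```

```text
bench z [261.36  41.77  -1.91] [ 847.18 -314.86   -0.88] [426.72 108.02   5.24] [778.23 560.    -0.01]
amber [326. 215.] 341 med [ 524.45 -202.29  125.  ] top 131.7067536134566 rect [ 529.2 -204. ] [44.8 90.6] ang 175.6
amber [360. 221.] 337 med [ 504.98 -306.87  128.85] top 131.14738310801158 rect [ 424.  -192.8] [ 77.5 360.5] ang 155.6
tube [166. 221.] 349 med [514.83 300.83  94.35] top 83.30994959320273 rect [421.  169.2] [397.6 107.5] ang 53.4
tube [194. 226.] 330 med [501.06 215.3   88.01] top 83.11279594255781 rect [420.7 128.7] [320.6 103.2] ang -162.1
restbase [181. 213.] 58 med [552.79 273.01   7.77] top 12.305071073288639 rect [555.6 271.5] [60.3 18.4] ang -101.2
restbase [160. 220.] 28 med [529.86 342.98  10.67] top 27.210401190572234 rect [528.1 343.4] [10.8 31.8] ang 166.8
restbase [204. 229.] 232 med [499.43 194.25   9.73] top 20.939905582706885 rect [502.3 194.6] [40.  93.4] ang 170.1
restbase [180. 223.] 166 med [517.92 275.62   9.25] top 18.80491216578514 rect [516.6 276.6] [62.2 32.1] ang -97.7
restbase [178. 235.] 101 med [480.07 280.95   9.98] top 23.1513803734869
[... 152 characters left out ...]
 -165.3
tray [273. 216.] 39 med [535.45 -38.61  42.37] top 11.371718963233139 rect [458.3 -38.2] [ 21.5 217.9] ang 179.6
traydark [262. 227.] 4650 med [503.33  -1.49   8.52] top 17.771025918524916 rect [491.5  -0.5] [210.9 283. ] ang -179.4
mixer [341. 210.] 4734 med [ 544.59 -253.81   96.39] top 127.7478668519673 rect [ 518.2 -194.7] [317.5 359.3] ang 173.9
by [282. 136.] 468 med [796.41 -69.76  85.79] top 102.4359418405298 rect [595.  -68.6] [ 88.7 491.5] ang 174.1
by [225. 145.] 454 med [768.92 119.72  75.  ] top 76.9900970856866 rect [576.3  71.1] [486.1  72.2] ang -161.2
wash [435. 214.] 548 med [ 526.34 -553.05  107.24] top 168.11634293990403 rect [ 525.4 -559.6] [74.9 52.3] ang -164.8
```

View pics/crop0.png

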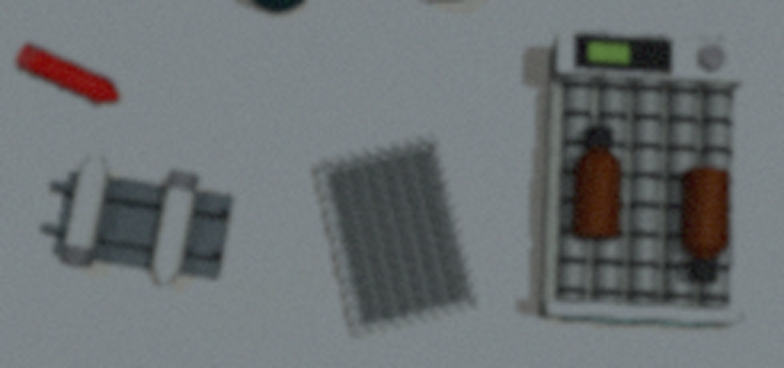

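The crop shows two white tubes with grey caps on the rest, at (88,210) with the cap down and (174,225) with the cap up. The tray ribs tilt slightly, and the bottles at (598,185) and (705,220) point their caps opposite ways. Now a robust coarse pose of each.

```bash
cat >> h.py <<'E'
def rectpix(m,z,K,T,lo=100):
    """largest-components: min-area rect of mask, its pixels cast on plane z"""
    n,l,s,c=cv2.connectedComponentsWithStats(m.astype(np.uint8)); out=[]
    for i in range(1,n):
        if s[i,4]<lo: continue
        vu=np.argwhere(l==i); q=np.array([ray(u,v,z,K,T)[:2] for v,u in vu],np.float32)
        (cx,cy),(w,h),_=r=cv2.minAreaRect(q); b=cv2.boxPoints(r); e=b[1]-b[0]; f=b[2]-b[1]
        e=e if np.hypot(*e)>np.hypot(*f) else f
        a=np.degrees(np.arctan2(e[1],e[0])); a=(a+90)%180-90
        g=q-q.mean(0); E=np.linalg.svd(g,full_matrices=False)[2][0]; a2=(np.degrees(np.arctan2(E[1],E[0]))+90)%180-90
        out.append((c[i].round(),s[i,4],np.round([cx,cy],1),np.round(sorted([w,h]),1),round(a,1),"pca",round(a2,1),q.mean(0)))
    return out
E
python3 - <<'E'
from h import *
f=np.load("top0.npz"); im,d,K,T=[f[k] for k in("im","d","K","T")]
P=cloud(d,K,T); Z=cv2.medianBlur(P[...,2].astype(np.float32),3)
hsv=cv2.cvtColor(im,cv2.COLOR_BGR2HSV)
def roi(v0,v1,u0,u1):
    r=np.zeros(d.shape,bool); r[v0:v1,u0:u1]=1; return r
am=(hsv[...,0]<15)&(hsv[...,1]>120)
print("bottle bodies"); [print(*x) for x in rectpix(roi(180,255,305,378)&am,106,K,T)]
w=roi(195,255,145,220)
print("tubes bright"); [print(*x) for x in rectpix(w&(Z>58)&(Z<95),72,K,T)]
print("tray"); 
for x in rectpix(roi(190,268,232,294)&(Z>4)&(Z<30),18,K,T,60): print(*x)
bl=cv2.cvtColor(im,cv2.COLOR_BGR2GRAY); print(bl[225,255:270],bl[150,60])
m=cv2.morphologyEx((roi(190,268,232,294)&(bl<bl[240,225]-12)).astype(np.uint8),cv2.MORPH_CLOSE,np.ones((5,5)))
for x in rectpix(m,10,K,T): print(*x)
print("mixer"); m=cv2.morphologyEx((roi(160,262,303,378)&(Z>55)&(Z<115)).astype(np.uint8),cv2.MORPH_CLOSE,np.ones((7,7)))
for x in rectpix(m,85,K,T): print(*x)
E
```

```text
bottle bodies
[326. 215.] 341 [ 531.2 -204.7] [44.5 90.2] -2.0 pca -4.3 [ 527.07 -204.97]
[360. 221.] 337 [ 506.3 -310.5] [41.6 86.8] -2.4 pca -3.8 [ 507.77 -311.95]
tubes bright
[180. 223.] 838 [510.  260.9] [115.1 175.9] 77.2 pca 80.5 [510.27 262.29]
tray
[262. 229.] 1092 [498.2  -0.5] [135.9 190.9] 13.1 pca 16.5 [494.05   0.07]
[263. 230.] 93 [488.6  -4.3] [30. 80.] 13.6 pca -4.1 [490.4   -4.22]
[67 71 72 68 64 66 68 74 74 69 69 71 74 73 66] 128
[262. 228.] 2265 [498.2  -0.6] [138.8 190.3] 12.9 pca 13.1 [498.05  -0.77]
mixer
[341. 209.] 4210 [ 546.  -257.1] [197.6 293.6] -3.7 pca -4.6 [ 549.98 -255.77]
```

```bash
cat >> h.py <<'E'
def goto(x,y,z,yaw):
    s=bot.sense(); R=np.array(s["tcp_rot"]); dp=np.array([x,y,z])-s["ee_pos"]
    t=R.T@dp; cy=np.degrees(np.arctan2(R[1,0],R[0,0])); dy=(yaw-cy+180)%360-180
    c,n=np.cos(np.radians(yaw)),np.sin(np.radians(yaw)); G=np.array([[c,n,0],[n,-c,0],[0,0,-1.]])
    rv=cv2.Rodrigues(R.T@G)[0].ravel()
    print("t=%.2f"%s["t"],"at",np.array(s["ee_pos"]),"yaw %.1f"%cy,"J",np.array(s["joint_pos"]),"\n -> shift",t.round(1),"turn",rv.round(4),"rows",round(max(np.linalg.norm(t)/41.7,abs(dy)/7.16),1))
E
python3 - <<'E'
from h import *
print(np.array(bot.camera_model("wrist")["hand_eye"]),bot.camera_model("wrist")["intrinsics"])
goto(508,260,300,171)
E
```

```text
[[  -0.     -0.95   -0.31   78.46]
 [   1.     -0.      0.      0.81]
 [  -0.     -0.31    0.95 -142.17]
 [   0.      0.      0.      1.  ]] [[378.4    0.   274.12]
 [  0.   378.4  211.16]
 [  0.     0.     1.  ]]
t=0.10 at [225.77 473.71 230.77] yaw 154.5 J [ 51.71  17.96  85.85  -0.    76.26 -12.8 ] 
 -> shift [-346.7  -71.5  -69.2] turn [-0.   -0.   -0.29] rows 8.7
```

```bash
python3 -m jog '-347 -71 -69 0 0 -0.29 85;-347 -71 -69 0 0 -0.29 85;-347 -71 -69 0 0 -0.29 85;-347 -71 -69 0 0 -0.29 85;-347 -71 -69 0 0 -0.29 85;-347 -71 -69 0 0 -0.29 85;-347 -71 -69 0 0 -0.29 85;-347 -71 -69 0 0 -0.29 85;-347 -71 -69 0 0 -0.29 85;-347 -71 -69 0 0 -0.29 85;-347 -71 -69 0 0 -0.29 85;-347 -71 -69 0 0 -0.29 85' 30; python3 - <<'E'
from h import *
im,d,K,T=grab("wrist"); cv2.imwrite("pics/w_rest.png",im); np.savez("w_rest.npz",im=im,d=d,K=K,T=T)
goto(500,0,300,180+13); 
E
```

```text
t: 1.1
ee_pos: [508.1, 260.8, 299.8]
tcp_rot: [[-0.988, 0.154, -0.001], [0.154, 0.988, -0.0], [0.001, -0.0, -1.0]]
wrist_force: [0.4, 1.0, -0.1]
gripper_width: 0.996
gripper_force: 0.0
t=1.15 at [507.78 261.16 299.96] yaw 171.2 J [ 15.46  21.86  70.21   0.01  87.98 -65.73] 
 -> shift [ -32.3 -259.3   -0. ] turn [ 0.   -0.   -0.38] rows 6.3
```

View pics/w_rest.png

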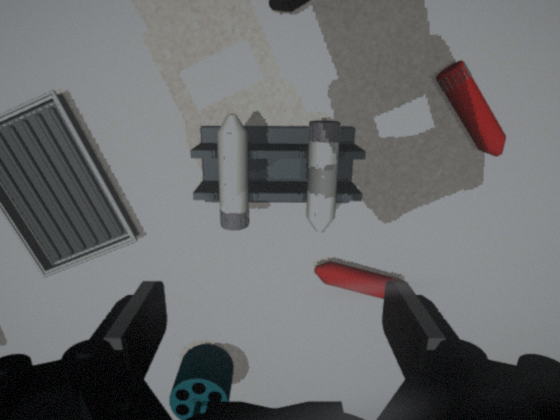

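The wrist view shows the rest with the tubes at (233,170) and (321,175). The comb plates span columns 192–365 at rows ~150 and ~188, and the tray is at the left. Next the mixer view, and I measure both.

```bash
python3 - <<'E'
from h import *
f=np.load("w_rest.npz"); im,d,K,T=[f[k] for k in("im","d","K","T")]
P=cloud(d,K,T); Z=cv2.medianBlur(P[...,2].astype(np.float32),5)
print("bench",np.median(Z[215:245,140:200]))
r=np.zeros(d.shape,bool); r[100:240,180:375]=1
for lo in (66,70):
  m=cv2.morphologyEx((r&(Z>lo)&(Z<90)).astype(np.uint8),cv2.MORPH_OPEN,np.ones((3,3)))
  for x in rectpix(m,73,K,T,200): print("tube",*x)
m=r&(Z>3)&(Z<90)
for x in rectpix(m.astype(np.uint8),60,K,T,200): print("all",*x)
m=(r&(Z>4)&(Z<14)).astype(np.uint8)
print("base"); 
q=P[m>0]; R=cv2.minAreaRect(q[:,:2].astype(np.float32)); print(R)
# plates: points z 40..63
q=P[r&(Z>35)&(Z<65)]; print(cv2.minAreaRect(q[:,:2].astype(np.float32)),np.median(q,0))
hist=[(z,int(((Z>z)&(Z<=z+3)&r).sum())) for z in range(0,90,3)]; print(hist)
goto(520,-256,300,176.5)
E
```

```text
bench -0.49545968
tube [233. 174.] 3170 [504.9 220.9] [ 29.6 116.3] -8.8 pca -9.3 [504.67 221.02]
tube [322. 173.] 3094 [523.  308.1] [ 29.8 112. ] -8.9 pca -9.2 [517.4  308.82]
tube [233. 175.] 3005 [505.4 220.4] [ 28.4 115.4] -10.2 pca -9.4 [505.35 220.58]
tube [323. 173.] 2953 [522.5 308.5] [ 28.3 111. ] -9.3 pca -9.4 [517.59 309.22]
all [277. 169.] 13934 [515.4 264.6] [121.4 177.4] 79.7 pca 81.3 [508.33 264.8 ]
base
((497.486572265625, 267.055419921875), (181.01283264160156, 133.20486450195312), 81.06266784667969)
((493.6476745605469, 260.9382629394531), (189.9757080078125, 127.56584167480469), 80.51840209960938) [520.07 265.06  61.78]
[(0, 1448), (3, 122), (6, 3696), (9, 91), (12, 115), (15, 98), (18, 80), (21, 111), (24, 101), (27, 106), (30, 108), (33, 101), (36, 109), (39, 115), (42, 128), (45, 112), (48, 115), (51, 120), (54, 130), (57, 147), (60, 1718), (63, 243), (66, 119), (69, 595), (72, 730), (75, 1502), (78, 3305), (81, 17), (84, 0), (87, 0)]
t=1.15 at [507.78 261.16 299.96] yaw 171.2 J [ 15.46  21.86  70.21   0.01  87.98 -65.73] 
 -> shift [ -91.3 -509.2   -0. ] turn [-0.   -0.   -0.09] rows 12.4
```

```bash
python3 -m jog '-90 -505 0 0 0 -0.09 70;-90 -505 0 0 0 -0.09 70;-90 -505 0 0 0 -0.09 70;-90 -505 0 0 0 -0.09 70;-90 -505 0 0 0 -0.09 70;-90 -505 0 0 0 -0.09 70;-90 -505 0 0 0 -0.09 70;-90 -505 0 0 0 -0.09 70;-90 -505 0 0 0 -0.09 70;-90 -505 0 0 0 -0.09 70;-90 -505 0 0 0 -0.09 70;-90 -505 0 0 0 -0.09 70' ; python3 - <<'E'
from h import *
goto(520,-256,300,176.5)
E
```

```text
t: 2.15
ee_pos: [519.2, -239.9, 300.5]
tcp_rot: [[-0.998, 0.063, 0.0], [0.063, 0.998, 0.0], [-0.0, 0.0, -1.0]]
wrist_force: [1.1, -0.3, 0.6]
gripper_width: 0.821
gripper_force: 0.0
t=2.15 at [ 519.16 -239.89  300.45] yaw 176.4 J [ -36.54   21.94   70.03    0.01   88.03 -122.93] 
 -> shift [ -1.9 -16.    0.5] turn [ 0.  0. -0.] rows 0.4
```

```bash
python3 - <<'E'
from h import *
f=np.load("w_rest.npz"); im,d,K,T=[f[k] for k in("im","d","K","T")]
P=cloud(d,K,T); Z=cv2.medianBlur(P[...,2].astype(np.float32),5)
r=np.zeros(d.shape,bool); r[100:240,180:375]=1
m=cv2.erode((r&(Z>60)&(Z<64)).astype(np.uint8),np.ones((2,2)))
q=P[m>0][:,:2].astype(np.float32)
a=np.radians(-9.3); A=np.array([[np.cos(a),np.sin(a)],[-np.sin(a),np.cos(a)]]); 
l=q@A.T; 
print("rest x hist",np.histogram(l[:,0],bins=np.arange(np.percentile(l[:,0],1)-6,np.percentile(l[:,0],99)+6,4)), "y rng",np.percentile(l[:,1],[1,99]))
for n,c in(("tubeB",(505.2,220.6)),("tubeA",(522.7,308.3))): print(n,A@np.array(c))
m=(r&(Z>6)&(Z<9)).astype(np.uint8); l=P[m>0][:,:2]@A.T; print("base",np.percentile(l,[1,99],axis=0))
im,d,K,T=grab("wrist"); cv2.imwrite("pics/w_mix.png",im); np.savez("w_mix.npz",im=im,d=d,K=K,T=T)
hsv=cv2.cvtColor(im,cv2.COLOR_BGR2HSV); P=cloud(d,K,T); Z=cv2.medianBlur(P[...,2].astype(np.float32),5)
am=(hsv[...,0]<15)&(hsv[...,1]>120)&(Z>100)
for x in rectpix(am,112,K,T,300): print("bottle body",*x)
m=((Z>74)&(Z<100)).astype(np.uint8)
for x in rectpix(m,88,K,T,2000): print("mixer",*x)
E
```

```text
rest x hist (array([  0, 215, 397, 143,   0,   3,   0,   0,   0,   0,   0,   0, 215,
       390, 137]), array([434.18, 438.18, 442.18, 446.18, 450.18, 454.18, 458.18, 462.18,
       466.18, 470.18, 474.18, 478.18, 482.18, 486.18, 490.18, 494.18])) y rng [258.51 430.67]
tubeB [462.91 299.34]
tubeA [466.01 388.72]
base [[421.41 257.9 ]
 [509.48 430.53]]
bottle body [195. 176.] 3761 [ 510.6 -308.8] [41.6 91.8] -8.0 pca -7.4 [ 510.63 -308.95]
bottle body [313. 184.] 3537 [ 530.8 -204.8] [44.  89.5] -5.0 pca -2.9 [ 525.33 -204.7 ]
mixer [261. 187.] 32734 [ 551.6 -256.8] [190.2 289. ] -3.2 pca -2.0 [ 537.65 -252.28]
```

View pics/w_mix.png

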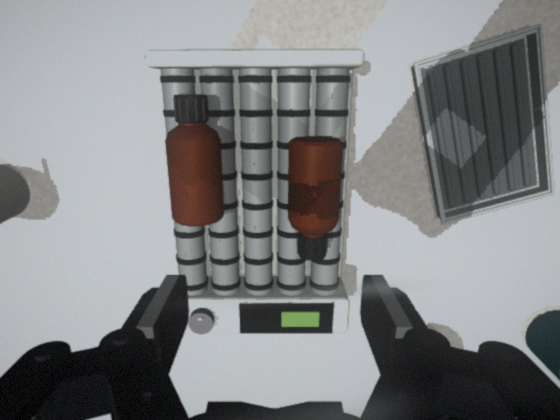

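The wrist view shows the left bottle body at (195,175) with its cap up, which is world -x. The right body is at (313,185) with its cap down. The end wall is at row 58 and the display end at row 315. I refine the mixer and tray poses from depth.

```bash
python3 - <<'E'
from h import *
f=np.load("w_mix.npz"); im,d,K,T=[f[k] for k in("im","d","K","T")]
hsv=cv2.cvtColor(im,cv2.COLOR_BGR2HSV); P=cloud(d,K,T); Z=cv2.medianBlur(P[...,2].astype(np.float32),5)
r=np.zeros(d.shape,bool); r[30:75,130:380]=1
q=P[r&(Z>78)&(Z<86)][:,:2].astype(np.float32); print("end wall",cv2.minAreaRect(q))
r[:]=0; r[285:345,150:380]=1
q=P[r&(Z>88)&(Z<96)][:,:2].astype(np.float32); print("knob end",cv2.minAreaRect(q))
am=(hsv[...,0]<15)&(hsv[...,1]>120)
for u0,u1 in((150,240),(270,360)):
    r[:]=0; r[90:300,u0:u1]=1
    m=cv2.erode((r&am&(Z>118)&(Z<136)).astype(np.uint8),np.ones((3,3)))
    q=P[m>0]; a=np.radians(-3.3); A=np.array([[np.cos(a),np.sin(a)],[-np.sin(a),np.cos(a)]]); l=q[:,:2]@A.T
    print("bottle top x',y' pct",np.percentile(l,[1,50,99],axis=0).round(1).tolist(),"ztop",np.percentile(q[:,2],97)); 
    mk=(r&(Z>95)&(Z<136)&((hsv[...,2]<60)|am))
    l=P[mk][:,:2]@A.T; print("  whole",np.percentile(l,[1,99],axis=0).round(1).tolist())
    e=q[q[:,2]>127]; c=np.polyfit(e[:,0],e[:,1],1); print("  crest yaw",np.degrees(np.arctan(c[0])))
r[:]=0; r[20:225,405:560]=1
m=cv2.morphologyEx((r&(Z>13)&(Z<22)).astype(np.uint8),cv2.MORPH_CLOSE,np.ones((3,3)))
for x in rectpix(m,18,K,T,150): print("tray walls",*x)
E
```

```text
end wall ((423.5600280761719, -250.48460388183594), (194.84837341308594, 32.99405288696289), 86.28822326660156)
knob end ((633.1884155273438, -235.52853393554688), (172.76080322265625, 343.0699462890625), 62.93613052368164)
bottle top x',y' pct [[488.8, -292.2], [525.6, -276.0], [564.5, -261.7]] ztop 129.781474264259
  whole [[459.0, -294.7], [565.3, -256.4]]
  crest yaw -6.738362075421978
bottle top x',y' pct [[497.0, -191.0], [521.7, -175.4], [576.1, -159.0]] ztop 129.82504576982728
  whole [[495.9, -195.4], [604.5, -151.0]]
  crest yaw -1.5035498263972142
tray walls [495. 121.] 4086 [501.3  -1.5] [132.7 188.6] 13.1 pca 12.5 [493.58   5.84]
```

```bash
python3 -m jog '1.5 37 0 0 0 0 64;1.5 37 40 0 0 0 64;1.5 37 80 0 0 0 64;1.5 37 120 0 0 0 64;1.5 37 150 0 0 0 64;1.5 37 150 0 0 0 64;1.5 37 150 0 0 0 64;1.5 37 150 0 0 0 64' 40; python3 - <<'E'
from h import *
im,d,K,T=grab("wrist"); cv2.imwrite("pics/w_b1.png",im)
goto(520,-203,87,176.5)
E
```

```text
t: 2.87
ee_pos: [521.3, -202.3, 152.7]
tcp_rot: [[-0.998, 0.064, 0.003], [0.064, 0.998, -0.002], [-0.003, -0.002, -1.0]]
wrist_force: [0.4, -0.0, 0.4]
gripper_width: 0.747
gripper_force: 0.0
t=2.92 at [ 521.38 -202.5   152.92] yaw 176.3 J [ -33.23   26.11   86.23   -0.     67.41 -119.56] 
 -> shift [ 1.6 -0.4 65.9] turn [-0.  0. -0.] rows 1.6
```

View pics/w_b1.png

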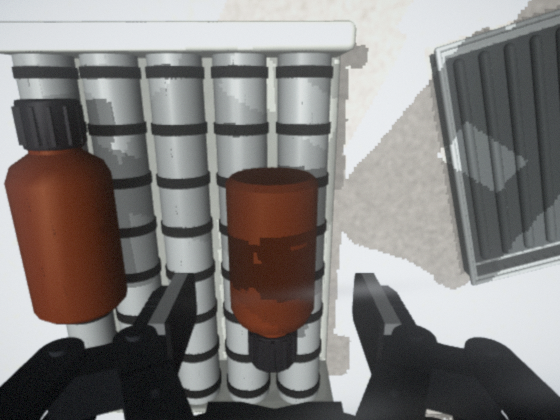

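The bottle body at (272,250) is centred between the fingers at (180,310) and (365,310). I descend and grip.

```bash
python3 -m jog '1 0 30 0 0 0 64;1 0 50 0 0 0 64;1 0 66 0 0 0 64;1 0 66 0 0 0 64;1 0 66 0 0 0 40;1 0 66 0 0 0 40;1 0 66 0 0 0 40;1 0 66 0 0 0 40;1 0 66 0 0 0 40;1 0 66 0 0 0 40' 40; python3 -m jog '0 0 -15 0 0 0 40;0 0 -40 0 0 0 40;0 0 -80 0 0 0 40;0 0 -80 0 0 0 40' ; python3 - <<'E'
from h import *
goto(499.5,-1,160,193)
E
```

```text
t: 3.75
ee_pos: [520.3, -203.4, 86.2]
tcp_rot: [[-0.998, 0.065, 0.003], [0.065, 0.998, -0.003], [-0.004, -0.003, -1.0]]
wrist_force: [-0.0, -4.0, 6.7]
gripper_width: 0.547
gripper_force: 41.9
t: 4.08
ee_pos: [521.6, -203.5, 171.4]
tcp_rot: [[-0.998, 0.064, 0.009], [0.064, 0.998, -0.006], [-0.01, -0.005, -1.0]]
wrist_force: [0.7, -1.0, -0.7]
gripper_width: 0.552
gripper_force: 42.0
t=4.08 at [ 521.59 -203.47  171.39] yaw 176.3 J [ -33.31   24.89   85.14    0.01   69.34 -119.62] 
 -> shift [ 35.2 200.7  10. ] turn [-0.01  0.01 -0.29] rows 4.9
```

```bash
python3 -m jog '35 201 0 0 0 -0.29 40;35 201 0 0 0 -0.29 40;35 201 0 0 0 -0.29 40;35 201 0 0 0 -0.29 40;35 201 0 0 0 -0.29 40;35 201 40 0 0 -0.29 40;35 201 80 0 0 -0.29 40;35 201 110 0 0 -0.29 40;35 201 130 0 0 -0.29 40;35 201 130 0 0 -0.29 40;35 201 130 0 0 -0.29 40'; python3 - <<'E'
from h import *
goto(499.5,-1,11.5,193); print(bot.sense()["gripper_force"],bot.sense()["wrist_force"])
im,d,K,T=grab("wrist"); cv2.imwrite("pics/w_t1.png",im)
E
```

```text
t: 5.0
ee_pos: [497.3, 0.7, 34.4]
tcp_rot: [[-0.975, -0.223, -0.001], [-0.223, 0.975, 0.0], [0.001, 0.001, -1.0]]
wrist_force: [0.2, 0.7, -1.6]
gripper_width: 0.552
gripper_force: 42.0
t=5.00 at [497.27   0.67  34.44] yaw -167.1 J [ -13.45   29.2   102.74    0.01   48.12 -116.36] 
 -> shift [-1.8 -2.1 22.9] turn [ 0. -0. -0.] rows 0.6
41.96496248245239 [ 0.22  0.74 -1.6 ]
```

View pics/w_t1.png

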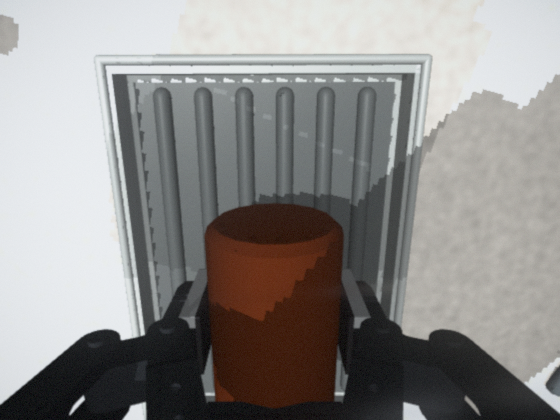

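The bottle at (274,300) is aligned over the middle valley of the ribs (~265–270). I lower it and release.

```bash
python3 -m jog '-2 -2 12 0 0 0 40;-2 -2 18 0 0 0 40;-2 -2 22 0 0 0 40;-2 -2 22.5 0 0 0 40;-2 -2 22.5 0 0 0 40;-2 -2 22.5 0 0 0 52;-2 -2 22.5 0 0 0 58;-2 -2 22.5 0 0 0 64;-2 -2 22.5 0 0 0 64;-2 -2 22.5 0 0 0 64;-2 -2 22.5 0 0 0 64;-2 -2 22.5 0 0 0 64'; python3 -m jog '0 0 -30 0 0 0 64;0 0 -70 0 0 0 60;0 0 -110 0 0 0 56;0 0 -150 0 0 0 56;0 0 -150 0 0 0 56'; python3 - <<'E'
from h import *
im,d,K,T=grab("wrist"); cv2.imwrite("pics/w_t2.png",im); np.savez("w_t2.npz",im=im,d=d,K=K,T=T)
hsv=cv2.cvtColor(im,cv2.COLOR_BGR2HSV); P=cloud(d,K,T); Z=cv2.medianBlur(P[...,2].astype(np.float32),5)
am=(hsv[...,0]<15)&(hsv[...,1]>120)&(Z>30)&(Z<65)
for x in rectpix(am,36,K,T,500): print(*x)
print(np.percentile(Z[am],95))
goto(522.7,308.5,200,170.7)
E
```

```text
t: 6.05
ee_pos: [499.8, -0.9, 11.8]
tcp_rot: [[-0.975, -0.223, 0.0], [-0.223, 0.975, -0.0], [-0.0, -0.0, -1.0]]
wrist_force: [0.5, -1.0, 0.1]
gripper_width: 0.751
gripper_force: 0.0
t: 6.47
ee_pos: [502.7, -1.5, 169.0]
tcp_rot: [[-0.975, -0.224, 0.012], [-0.224, 0.975, -0.003], [-0.011, -0.006, -1.0]]
wrist_force: [0.4, -0.1, 1.3]
gripper_width: 0.654
gripper_force: 0.0
[274. 199.] 6321 [510.4   0.2] [45.7 91.6] 12.9 pca 12.0 [505.89  -1.13]
52.79006
t=6.52 at [501.45  -1.27 165.35] yaw -167.1 J [ -13.56   18.39   95.59    0.     65.58 -116.47] 
 -> shift [-90.2 297.1 -35.1] turn [-0.    0.01  0.39] rows 7.5
```

View pics/w_t2.png

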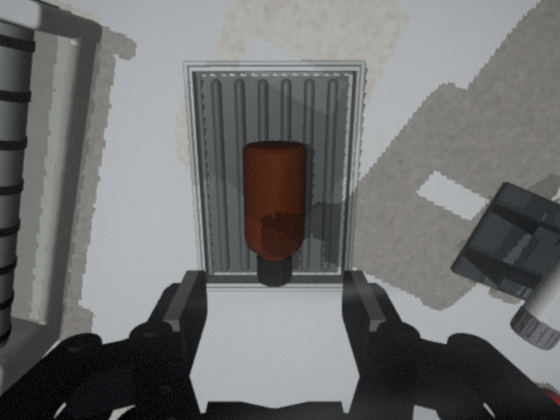

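The bottle lies along the ribs at (274,200), inside the tray. Next is the near tube (B).

```bash
python3 - <<'E'
from h import *
goto(507.2,220.3,130,170.7)
E
```

```text
t=6.52 at [501.45  -1.27 165.35] yaw -167.1 J [ -13.56   18.39   95.59    0.     65.58 -116.47] 
 -> shift [-54.9 214.8  35. ] turn [-0.    0.01  0.39] rows 5.4
```

```bash
python3 -m jog '-55 215 0 0 0 0.386 56;-55 215 0 0 0 0.386 56;-55 215 0 0 0 0.386 56;-55 215 0 0 0 0.386 56;-55 215 35 0 0 0.386 56;-55 215 35 0 0 0.386 56;-55 215 35 0 0 0.386 56;-55 215 35 0 0 0.386 56;-55 215 35 0 0 0.386 56'; python3 - <<'E'
from h import *
im,d,K,T=grab("wrist"); cv2.imwrite("pics/w_r2.png",im)
P=cloud(d,K,T); Z=cv2.medianBlur(P[...,2].astype(np.float32),5); r=np.zeros(d.shape,bool); r[60:300,200:360]=1
for x in rectpix((r&(Z>70)&(Z<90)).astype(np.uint8),75,K,T,500): print(*x)
goto(507.2,220.3,58,170.7)
E
```

```text
t: 7.27
ee_pos: [505.2, 220.4, 126.2]
tcp_rot: [[-0.987, 0.16, -0.001], [0.16, 0.987, -0.001], [0.001, -0.001, -1.0]]
wrist_force: [0.7, -0.6, -1.1]
gripper_width: 0.654
gripper_force: 0.0
[272. 219.] 7980 [495.2 221.7] [28.  95.4] -9.3 pca -9.3 [495.12 221.7 ]
t=7.32 at [505.54 219.98 126.68] yaw 170.7 J [ 11.35  27.03  89.14  -0.02  63.85 -69.38] 
 -> shift [-1.6  0.6 68.7] turn [-0. -0.  0.] rows 1.6
```

View pics/w_r2.png

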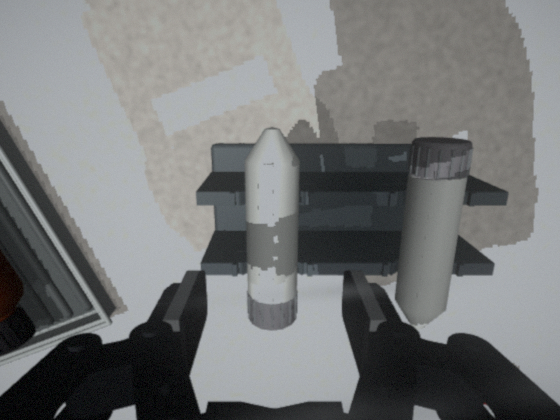

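The tube at (272,225) is centred between the fingers, with its pointed end up at -x. I descend and grip.

```bash
python3 -m jog '-1.5 0 35 0 0 0 56;-1.5 0 55 0 0 0 56;-1.5 0 68 0 0 0 56;-1.5 0 68.5 0 0 0 56;-1.5 0 68.5 0 0 0 22;-1.5 0 68.5 0 0 0 22;-1.5 0 68.5 0 0 0 22;-1.5 0 68.5 0 0 0 22;-1.5 0 68.5 0 0 0 22;-1.5 0 68.5 0 0 0 22' 30; python3 -m jog '0 0 -15 0 0 0 22;0 0 -50 0 0 0 22;0 0 -90 0 0 0 22;0 0 -110 0 0 0 22;0 0 -110 0 0 0 22' ; python3 - <<'E'
from h import *
im,d,K,T=grab("wrist"); cv2.imwrite("pics/w_r3.png",im)
goto(535,-203,168,176.4)
E
```

```text
t: 8.15
ee_pos: [507.5, 218.9, 60.0]
tcp_rot: [[-0.987, 0.16, 0.001], [0.16, 0.987, -0.003], [-0.002, -0.002, -1.0]]
wrist_force: [-3.0, -11.4, 4.9]
gripper_width: 0.339
gripper_force: 30.9
t: 8.57
ee_pos: [509.1, 221.0, 174.6]
tcp_rot: [[-0.987, 0.16, 0.011], [0.16, 0.987, 0.002], [-0.01, 0.004, -1.0]]
wrist_force: [0.6, 0.1, -0.4]
gripper_width: 0.338
gripper_force: 30.4
t=8.62 at [508.06 220.75 171.61] yaw 170.8 J [ 11.37  24.3   85.99  -0.    69.34 -69.41] 
 -> shift [ -94.5 -414.     3.2] turn [ 0.    0.01 -0.1 ] rows 10.2
```

View pics/w_r3.png

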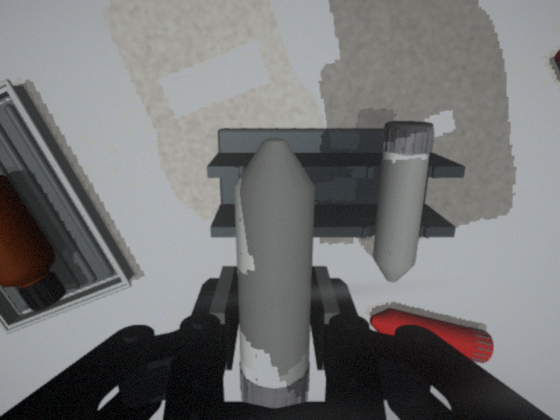

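The tube is held level and centred between the pads at (275,280). I carry it to the free groove.

```bash
python3 -m jog '-91 -415 0 0 0 -0.098 22;-91 -415 0 0 0 -0.098 22;-91 -415 0 0 0 -0.098 22;-91 -415 0 0 0 -0.098 22;-91 -415 0 0 0 -0.098 22;-91 -415 0 0 0 -0.098 22;-91 -415 0 0 0 -0.098 22;-91 -415 0 0 0 -0.098 22;-91 -415 0 0 0 -0.098 22;-91 -415 0 0 0 -0.098 22;-91 -415 30 0 0 -0.098 22;-91 -415 30 0 0 -0.098 22'; python3 -m jog '0 0 0 0 0 0 22;0 0 0 0 0 0 22'; python3 - <<'E'
from h import *
im,d,K,T=grab("wrist"); cv2.imwrite("pics/w_m3.png",im); print(bot.sense()["gripper_force"])
goto(532,-204.1,90,176.4)
E
```

```text
t: 9.62
ee_pos: [527.8, -205.3, 133.3]
tcp_rot: [[-0.998, 0.067, -0.007], [0.067, 0.998, 0.004], [0.007, 0.004, -1.0]]
wrist_force: [-0.6, 0.0, -2.6]
gripper_width: 0.336
gripper_force: 30.5
t: 9.78
ee_pos: [530.3, -202.7, 138.8]
tcp_rot: [[-0.998, 0.062, -0.0], [0.062, 0.998, 0.0], [0.0, 0.0, -1.0]]
wrist_force: [0.4, 0.5, -0.1]
gripper_width: 0.34
gripper_force: 30.5
30.475439429283142
t=9.83 at [ 530.61 -202.58  139.35] yaw 176.5 J [ -32.72   28.06   85.38    0.01   66.49 -119.2 ] 
 -> shift [-1.4 -1.4 49.4] turn [-0.  0.  0.] rows 1.2
```

View pics/w_m3.png

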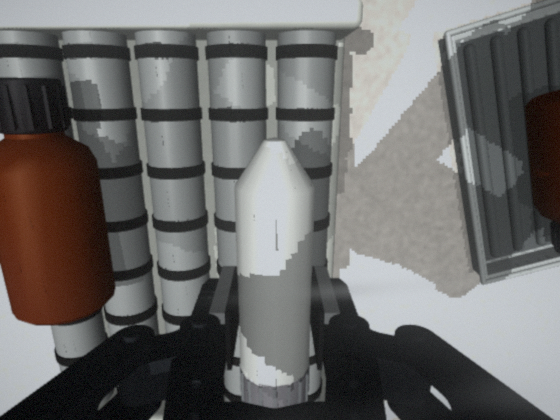

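The tube tip at (274,145) is in line with the groove between the rollers at columns 237 and 306. I lower and release.

```bash
python3 -m jog '-1.5 -1.3 25 0 0 0 22;-1.5 -1.3 40 0 0 0 22;-1.5 -1.3 47 0 0 0 22;-1.5 -1.3 49.5 0 0 0 22;-1.5 -1.3 49.5 0 0 0 22;-1.5 -1.3 49.5 0 0 0 22'; python3 -m jog '0 0 0 0 0 0 32;0 0 0 0 0 0 38;0 0 0 0 0 0 46;0 0 0 0 0 0 46;0 0 -5 0 0 0 46;0 0 -30 0 0 0 46;0 0 -70 0 0 0 60;0 0 -100 0 0 0 64;0 0 -100 0 0 0 64;0 0 -100 0 0 0 64'; python3 - <<'E'
from h import *
im,d,K,T=grab("wrist"); cv2.imwrite("pics/w_m4.png",im)
P=cloud(d,K,T); Z=cv2.medianBlur(P[...,2].astype(np.float32),5); r=np.zeros(d.shape,bool); r[40:320,220:330]=1
m=r&(Z>102)&(Z<120)
for x in rectpix(m.astype(np.uint8),104,K,T,500): print(*x)
print(np.percentile(Z[m],95)); goto(514,-309.5,160,176.4)
E
```

```text
t: 10.33
ee_pos: [532.3, -204.9, 90.0]
tcp_rot: [[-0.998, 0.062, 0.002], [0.062, 0.998, -0.001], [-0.002, -0.001, -1.0]]
wrist_force: [-0.1, -0.7, -0.8]
gripper_width: 0.337
gripper_force: 30.6
t: 11.17
ee_pos: [532.1, -205.2, 190.6]
tcp_rot: [[-0.998, 0.063, 0.003], [0.063, 0.998, -0.002], [-0.003, -0.002, -1.0]]
wrist_force: [0.5, 0.5, -1.0]
gripper_width: 0.754
gripper_force: 0.0
[276. 212.] 6269 [ 532.4 -203.3] [ 25.8 110.9] -3.6 pca -3.6 [ 529.87 -203.1 ]
109.60447
t=11.22 at [ 531.52 -204.85  188.8 ] yaw 176.4 J [ -32.86   25.48   81.5    -0.     73.01 -119.26] 
 -> shift [  10.9 -105.5   28.8] turn [-0.  0.  0.] rows 2.6
```

View pics/w_m4.png

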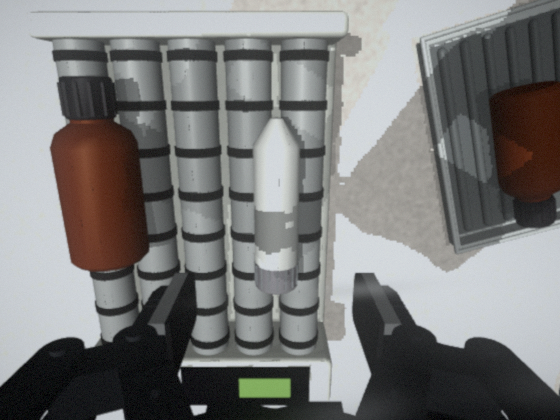

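The tube is seated in the groove at (276,205). Now the second bottle.

```bash
python3 -m jog '11 -106.5 0 0 0 0 64;11 -106.5 0 0 0 0 64;11 -106.5 0 0 0 0 64;11 -106.5 30 0 0 0 64;11 -106.5 30 0 0 0 64;11 -106.5 30 0 0 0 64'; python3 - <<'E'
from h import *
im,d,K,T=grab("wrist"); cv2.imwrite("pics/w_b2.png",im)
hsv=cv2.cvtColor(im,cv2.COLOR_BGR2HSV); P=cloud(d,K,T); Z=cv2.medianBlur(P[...,2].astype(np.float32),5)
r=np.zeros(d.shape,bool); r[20:400,190:360]=1
am=r&(hsv[...,0]<15)&(hsv[...,1]>120)&(Z>108)&(Z<135)
for x in rectpix(am,112,K,T,500): print(*x)
goto(514,-310.5,87,176.4)
E
```

```text
t: 11.72
ee_pos: [513.1, -309.6, 156.7]
tcp_rot: [[-0.998, 0.063, -0.004], [0.063, 0.998, 0.004], [0.004, 0.004, -1.0]]
wrist_force: [0.3, 0.4, 0.3]
gripper_width: 0.748
gripper_force: 0.0
[277. 219.] 9298 [ 504.4 -308. ] [41.4 80.9] -3.6 pca 0.2 [ 500.08 -306.48]
[273. 310.] 1198 [ 553.1 -312.5] [15.5 40.7] 86.2 pca 89.7 [ 553.69 -312.17]
t=11.77 at [ 513.86 -309.72  158.37] yaw 176.4 J [ -42.26   30.86   77.83    0.01   71.43 -128.7 ] 
 -> shift [-0.3 -0.9 71.4] turn [ 0. -0.  0.] rows 1.7
```

View pics/w_b2.png

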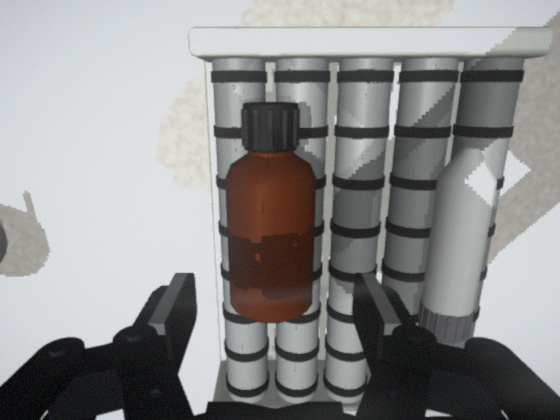

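The bottle at (272,240) is centred between the fingers. I grip it and lift.

```bash
python3 -m jog '1 -0.5 35 0 0 0 64;1 -0.5 55 0 0 0 64;1 -0.5 71 0 0 0 64;1 -0.5 71 0 0 0 64;1 -0.5 71 0 0 0 40;1 -0.5 71 0 0 0 40;1 -0.5 71 0 0 0 40;1 -0.5 71 0 0 0 40;1 -0.5 71 0 0 0 40;1 -0.5 71 0 0 0 40' 40; python3 -m jog '0 0 -15 0 0 0 40;0 0 -40 0 0 0 40;0 0 -80 0 0 0 40;0 0 -85 0 0 0 40;0 0 -85 0 0 0 40' ; python3 - <<'E'
from h import *
goto(509,219.5,172,170.7)
E
```

```text
t: 12.6
ee_pos: [513.8, -311.4, 89.4]
tcp_rot: [[-0.998, 0.063, 0.003], [0.063, 0.998, -0.002], [-0.003, -0.002, -1.0]]
wrist_force: [1.4, 1.1, 6.4]
gripper_width: 0.547
gripper_force: 42.1
t: 13.02
ee_pos: [513.7, -311.6, 175.5]
tcp_rot: [[-0.998, 0.063, 0.004], [0.063, 0.998, -0.003], [-0.004, -0.003, -1.0]]
wrist_force: [0.9, 0.1, -3.2]
gripper_width: 0.546
gripper_force: 41.9
t=13.02 at [ 513.69 -311.59  175.52] yaw 176.4 J [ -42.4    29.85   76.79   -0.     73.07 -128.81] 
 -> shift [ 38.  529.8   1.7] turn [-0.   0.   0.1] rows 12.7
```

```bash
python3 -m jog '38 530 0 0 0 0.1 40;38 530 0 0 0 0.1 40;38 530 0 0 0 0.1 40;38 530 0 0 0 0.1 40;38 530 0 0 0 0.1 40;38 530 0 0 0 0.1 40;38 530 0 0 0 0.1 40;38 530 0 0 0 0.1 40;38 530 0 0 0 0.1 40;38 530 0 0 0 0.1 40;38 530 0 0 0 0.1 40;38 530 0 0 0 0.1 40'; python3 - <<'E'
from h import *
goto(509.5,219.8,110,170.7)
E
```

```text
t: 14.02
ee_pos: [507.3, 191.0, 171.3]
tcp_rot: [[-0.987, 0.162, -0.003], [0.162, 0.987, -0.0], [0.003, -0.001, -1.0]]
wrist_force: [1.0, -0.6, -1.4]
gripper_width: 0.546
gripper_force: 41.9
t=14.02 at [507.33 190.96 171.26] yaw 170.7 J [  8.24  23.17  87.72  -0.    69.26 -72.43] 
 -> shift [ 2.4 28.9 61.2] turn [-0. -0. -0.] rows 1.6
```

```bash
python3 -m jog '2 27 0 0 0 0 40;2 27 20 0 0 0 40;2 27 45 0 0 0 40;2 27 61 0 0 0 40;2 27 61 0 0 0 40;2 27 61 0 0 0 40'; python3 - <<'E'
from h import *
goto(509.5,219.8,63,170.7)
im,d,K,T=grab("wrist"); cv2.imwrite("pics/w_r5.png",im)
E
```

```text
t: 14.52
ee_pos: [510.2, 215.8, 110.6]
tcp_rot: [[-0.987, 0.162, -0.003], [0.162, 0.987, -0.001], [0.003, -0.001, -1.0]]
wrist_force: [0.1, -1.3, -0.6]
gripper_width: 0.552
gripper_force: 41.9
t=14.52 at [510.18 215.8  110.65] yaw 170.7 J [ 10.81  28.54  89.45   0.    62.2  -69.86] 
 -> shift [ 1.2  3.9 47.6] turn [-0. -0. -0.] rows 1.1
```

View pics/w_r5.png

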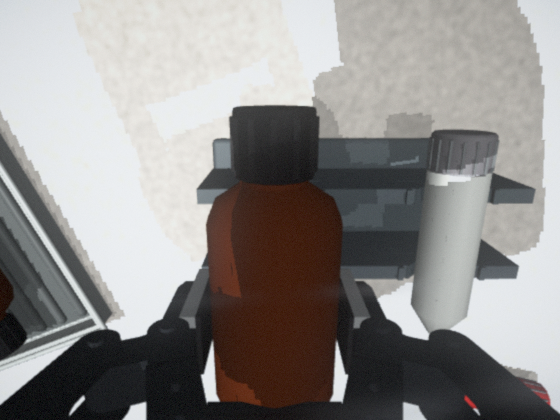

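The bottle is over the near cradle with its cap at (275,145), and the other tube at (458,230) is clear of it. I lower and release.

```bash
python3 -m jog '1 4 20 0 0 0 40;1 4 35 0 0 0 40;1 4 43 0 0 0 40;1 4 48 0 0 0 40;1 4 48 0 0 0 40;1 4 48 0 0 0 40'; python3 -m jog '0 0 0 0 0 0 52;0 0 0 0 0 0 58;0 0 0 0 0 0 62;0 0 0 0 0 0 62;0 0 0 0 0 0 62;0 0 -40 0 0 0 62;0 0 -80 0 0 0 56;0 0 -110 0 0 0 56;0 0 -110 0 0 0 56;0 0 -110 0 0 0 56'; python3 - <<'E'
from h import *
im,d,K,T=grab("wrist"); cv2.imwrite("pics/w_r6.png",im)
hsv=cv2.cvtColor(im,cv2.COLOR_BGR2HSV); P=cloud(d,K,T); Z=cv2.medianBlur(P[...,2].astype(np.float32),5)
am=(hsv[...,0]<15)&(hsv[...,1]>120)&(Z>80)&(Z<115)
for x in rectpix(am,85,K,T,500): print(*x)
q=P[am]; a=np.radians(-9.3); A=np.array([[np.cos(a),np.sin(a)],[-np.sin(a),np.cos(a)]]); l=q[:,:2]@A.T; print(np.percentile(q[:,2],97),np.percentile(l,[1,50,99],axis=0))
r=np.zeros(d.shape,bool); r[60:380,370:520]=1; m=r&(Z>70)&(Z<90)
for x in rectpix(m.astype(np.uint8),74,K,T,500): print("tube",*x)
goto(523,308.5,125,170.7)
E
```

```text
t: 15.07
ee_pos: [511.2, 220.0, 64.7]
tcp_rot: [[-0.987, 0.162, 0.001], [0.162, 0.987, 0.0], [-0.001, 0.0, -1.0]]
wrist_force: [-0.4, -0.6, -1.8]
gripper_width: 0.551
gripper_force: 42.0
t: 15.9
ee_pos: [511.2, 220.3, 175.2]
tcp_rot: [[-0.987, 0.162, 0.003], [0.162, 0.987, 0.001], [-0.003, 0.001, -1.0]]
wrist_force: [-0.0, 0.3, -0.4]
gripper_width: 0.655
gripper_force: 0.0
[272. 198.] 6763 [508.8 219.7] [44.9 94.9] -9.8 pca -11.5 [500.29 221.65]
102.94208627526105 [[419.81 278.93]
 [450.27 299.69]
 [502.55 320.3 ]]
tube [404. 195.] 6384 [522.1 307.3] [ 28.9 110.8] -9.5 pca -9.4 [515.77 308.21]
t=15.95 at [510.43 220.06 173.5 ] yaw 170.7 J [ 11.24  24.62  85.2    0.    70.18 -69.43] 
 -> shift [ 1.9 89.3 48.5] turn [-0. -0. -0.] rows 2.4
```

View pics/w_r6.png

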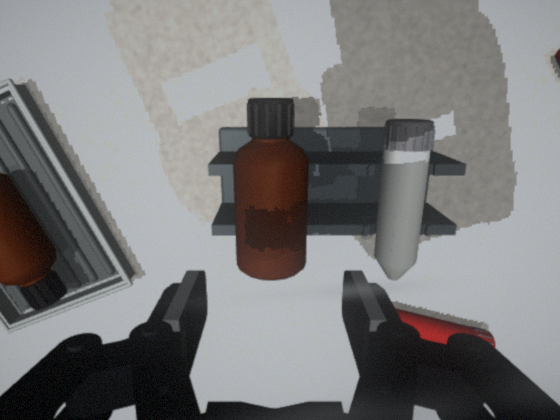

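The bottle lies in the near cradle at (272,200), 0.4 mm from the rest's middle. I have now viewed 15 pictures, one over the limit of 14, so from here I check by numbers only. Next is the second tube.

```bash
python3 -m jog '2 89 0 0 0 0 56;2 89 0 0 0 0 56;2 89 0 0 0 0 56;2 89 25 0 0 0 56;2 89 48 0 0 0 56;2 89 48 0 0 0 56;2 89 48 0 0 0 56;2 89 48 0 0 0 56'; python3 - <<'E'
from h import *
im,d,K,T=grab("wrist")
P=cloud(d,K,T); Z=cv2.medianBlur(P[...,2].astype(np.float32),5); r=np.zeros(d.shape,bool); r[60:300,200:360]=1
for x in rectpix((r&(Z>70)&(Z<90)).astype(np.uint8),75,K,T,500): print(*x)
goto(523,308.5,58,170.7)
E
```

```text
t: 16.62
ee_pos: [523.4, 308.1, 126.4]
tcp_rot: [[-0.987, 0.162, 0.0], [0.162, 0.987, 0.0], [-0.0, 0.0, -1.0]]
wrist_force: [0.1, 1.2, -0.5]
gripper_width: 0.65
gripper_force: 0.0
[273. 214.] 8509 [513.9 309.7] [28.  95.1] -9.4 pca -9.3 [510.76 310.3 ]
t=16.67 at [523.63 308.23 126.96] yaw 170.7 J [ 19.45  33.47  78.54  -0.    67.89 -61.21] 
 -> shift [ 0.8  0.1 69. ] turn [ 0.  0. -0.] rows 1.7
```

```bash
python3 -m jog '0.5 0 35 0 0 0 56;0.5 0 55 0 0 0 56;0.5 0 68 0 0 0 56;0.5 0 68 0 0 0 56;0.5 0 68 0 0 0 22;0.5 0 68 0 0 0 22;0.5 0 68 0 0 0 22;0.5 0 68 0 0 0 22;0.5 0 68 0 0 0 22;0.5 0 68 0 0 0 22' 30; python3 -m jog '0 0 -15 0 0 0 22;0 0 -50 0 0 0 22;0 0 -90 0 0 0 22;0 0 -115 0 0 0 22;0 0 -115 0 0 0 22' ; python3 - <<'E'
from h import *
goto(526,-311.6,175,176.4)
E
```

```text
t: 17.5
ee_pos: [523.4, 307.4, 59.9]
tcp_rot: [[-0.987, 0.162, 0.002], [0.162, 0.987, -0.001], [-0.002, -0.001, -1.0]]
wrist_force: [-2.7, -6.6, 4.8]
gripper_width: 0.338
gripper_force: 30.5
t: 17.92
ee_pos: [525.0, 309.3, 180.6]
tcp_rot: [[-0.987, 0.162, 0.012], [0.162, 0.987, 0.004], [-0.011, 0.006, -1.0]]
wrist_force: [0.2, -0.3, 0.5]
gripper_width: 0.334
gripper_force: 30.1
t=17.92 at [524.99 309.26 180.63] yaw 170.7 J [ 19.5   30.42  75.09   0.    73.76 -61.18] 
 -> shift [-101.5 -612.5    3. ] turn [ 0.01  0.01 -0.1 ] rows 14.9
```

```bash
python3 -m jog '-34 -204 0 0 0 -0.1 22;-34 -204 0 0 0 -0.1 22;-67 -408 0 0 0 -0.1 22;-67 -408 0 0 0 -0.1 22;-67 -408 0 0 0 -0.1 22;-67 -408 0 0 0 -0.1 22;-101 -612 0 0 0 -0.1 22;-101 -612 0 0 0 -0.1 22;-101 -612 0 0 0 -0.1 22;-101 -612 0 0 0 -0.1 22;-101 -612 0 0 0 -0.1 22;-101 -612 0 0 0 -0.1 22'; python3 -c "
from h import *
goto(526,-312.2,140,176.4)"
```

```text
t: 18.92
ee_pos: [522.6, -193.8, 173.6]
tcp_rot: [[-0.998, 0.063, 0.001], [0.063, 0.998, -0.001], [-0.001, -0.001, -1.0]]
wrist_force: [1.1, 0.3, -0.3]
gripper_width: 0.34
gripper_force: 30.1
t=18.92 at [ 522.62 -193.84  173.62] yaw 176.4 J [ -32.4    24.75   84.98    0.     70.18 -118.79] 
 -> shift [ -10.8 -117.9   33.7] turn [-0.  0. -0.] rows 3.0
```

```bash
python3 -m jog '-11 -115 0 0 0 0 22;-11 -115 0 0 0 0 22;-11 -115 0 0 0 0 22;-11 -115 34 0 0 0 22;-11 -115 34 0 0 0 22;-11 -115 34 0 0 0 22;-11 -115 34 0 0 0 22'; python3 - <<'E'
from h import *
goto(526,-312.2,90,176.4); print(bot.sense()["gripper_force"])
im,d,K,T=grab("wrist"); P=cloud(d,K,T); Z=cv2.medianBlur(P[...,2].astype(np.float32),5)
# held tube vs. groove: tube centre line, roller crests from depth in the free rows near the end wall
m=(Z>125)&(Z<170); m[:,:200]=0; m[:,350:]=0; m[330:]=0
for x in rectpix(m.astype(np.uint8),150,K,T,500): print("held",*x)
a=np.radians(-3.6); A=np.array([[np.cos(a),np.sin(a)],[-np.sin(a),np.cos(a)]])
q=P[(Z>60)&(Z<90)]; l=q[:,:2]@A.T; k=(l[:,0]>455)&(l[:,0]<480)
yb=np.arange(-310,-150,4.); print("mean z by y'",[(int(y),round(float(np.median(q[k&(abs(l[:,1]-y)<2),2])),0)) for y in yb if (k&(abs(l[:,1]-y)<2)).sum()>5])
print("target groove y'",(A@np.array([526,-312.2]))[1])
E
```

```text
t: 19.5
ee_pos: [527.2, -306.4, 140.3]
tcp_rot: [[-0.998, 0.062, 0.001], [0.062, 0.998, -0.001], [-0.001, -0.001, -1.0]]
wrist_force: [-0.4, -0.1, 0.7]
gripper_width: 0.336
gripper_force: 30.1
t=19.50 at [ 527.16 -306.44  140.27] yaw 176.5 J [ -41.17   32.96   77.27    0.01   69.72 -127.64] 
 -> shift [ 0.8 -5.8 50.3] turn [-0.  0.  0.] rows 1.2
30.144599676132202
held [274. 245.] 16628 [ 505.4 -304.2] [59.9 74.2] -3.6 pca -3.5 [ 506.15 -304.35]
mean z by y' [(-310, 76.0), (-306, 81.0), (-302, 83.0), (-298, 84.0), (-294, 85.0), (-290, 84.0), (-286, 81.0), (-282, 77.0), (-278, 71.0), (-274, 282.0), (-270, 81.0), (-266, 83.0), (-262, 85.0), (-258, 85.0), (-254, 84.0), (-250, 82.0), (-246, 77.0), (-238, 75.0), (-234, 81.0), (-230, 83.0), (-226, 85.0), (-222, 85.0), (-218, 84.0), (-214, 82.0), (-210, 78.0), (-202, 75.0), (-198, 81.0), (-194, 83.0), (-190, 85.0), (-186, 85.0), (-182, 84.0), (-178, 82.0), (-174, 78.0), (-166, 74.0), (-162, 81.0), (-158, 83.0), (-154, 85.0)]
target groove y' -278.55613134288757
```

```bash
python3 -m jog '0.5 -5.2 15 0 0 0 22;0.5 -5.2 32 0 0 0 22;0.5 -5.2 44 0 0 0 22;0.5 -5.2 50 0 0 0 22;0.5 -5.2 50 0 0 0 22;0.5 -5.2 50 0 0 0 22'; python3 -m jog '0 0 0 0 0 0 32;0 0 0 0 0 0 38;0 0 0 0 0 0 46;0 0 0 0 0 0 46;0 0 -5 0 0 0 46;0 0 -30 0 0 0 46;0 0 -70 0 0 0 60;0 0 -100 0 0 0 64;0 0 -100 0 0 0 64;0 0 -100 0 0 0 64'; python3 - <<'E'
from h import *
im,d,K,T=grab("wrist"); cv2.imwrite("pics/w_m7.png",im)
P=cloud(d,K,T); Z=cv2.medianBlur(P[...,2].astype(np.float32),5); r=np.zeros(d.shape,bool); r[40:330,200:560]=1
m=r&(Z>99)&(Z<120)
for x in rectpix(m.astype(np.uint8),104,K,T,500): print(*x)
print(np.percentile(Z[m],97)); goto(500,-1,170,193)
E
```

```text
t: 20.05
ee_pos: [526.3, -312.1, 89.7]
tcp_rot: [[-0.998, 0.062, 0.001], [0.062, 0.998, -0.001], [-0.001, -0.001, -1.0]]
wrist_force: [0.6, -1.1, 0.0]
gripper_width: 0.335
gripper_force: 30.2
t: 20.88
ee_pos: [526.4, -312.7, 190.8]
tcp_rot: [[-0.998, 0.063, 0.003], [0.063, 0.998, -0.003], [-0.003, -0.002, -1.0]]
wrist_force: [-0.1, -0.4, -0.3]
gripper_width: 0.749
gripper_force: 0.0
[443. 208.] 7211 [ 530.1 -205.4] [ 29. 116.] -3.1 pca -3.1 [ 528.56 -205.14]
[276. 203.] 6896 [ 524.6 -310.9] [ 28.  110.5] -3.4 pca -3.5 [ 518.05 -310.6 ]
109.733795
t=20.93 at [ 525.8  -312.24  188.98] yaw 176.4 J [ -41.67   30.71   73.35   -0.     75.92 -128.07] 
 -> shift [ 45.3 309.   18.9] turn [-0.    0.   -0.29] rows 7.5
```

Both tubes are seated (top at 109.7 mm). Now the bottle in the tray.

```bash
python3 -m jog '45 309 0 0 0 -0.29 64;45 309 0 0 0 -0.29 64;45 309 0 0 0 -0.29 64;45 309 0 0 0 -0.29 64;45 309 0 0 0 -0.29 64;45 309 0 0 0 -0.29 64;45 309 30 0 0 -0.29 64;45 309 70 0 0 -0.29 64;45 309 89 0 0 -0.29 64;45 309 89 0 0 -0.29 64;45 309 89 0 0 -0.29 64'; python3 - <<'E'
from h import *
im,d,K,T=grab("wrist"); hsv=cv2.cvtColor(im,cv2.COLOR_BGR2HSV); P=cloud(d,K,T); Z=cv2.medianBlur(P[...,2].astype(np.float32),5)
r=np.zeros(d.shape,bool); r[:,190:360]=1
am=r&(hsv[...,0]<15)&(hsv[...,1]>120)&(Z>30)&(Z<65)
for x in rectpix(am,36,K,T,500): print(*x)
a=np.radians(13); A=np.array([[np.cos(a),np.sin(a)],[-np.sin(a),np.cos(a)]]); l=P[am][:,:2]@A.T; print(np.percentile(l,[1,50,99],axis=0), A@np.array([499.8,-.9]))
goto(499.8,-.9,12,193)
E
```

```text
t: 21.85
ee_pos: [499.5, -0.9, 98.8]
tcp_rot: [[-0.974, -0.226, -0.004], [-0.226, 0.974, 0.001], [0.004, 0.002, -1.0]]
wrist_force: [-0.6, -1.0, 0.1]
gripper_width: 0.75
gripper_force: 0.0
[270. 237.] 10245 [510.6   0.1] [45.7 92.7] 12.9 pca 10.9 [504.68  -1.63]
[[ 452.09 -136.65]
 [ 484.37 -114.98]
 [ 532.35  -92.97]] [ 486.79 -113.31]
t=21.90 at [500.7   -1.68 100.46] yaw -167.0 J [ -13.62   23.39   99.45   -0.01   57.16 -116.61] 
 -> shift [ 0.7  1.  88.5] turn [-0. -0.  0.] rows 2.1
```

```bash
python3 -m jog '0 -0.5 35 0 0 0 64;0 -0.5 65 0 0 0 64;0 -0.5 87 0 0 0 64;0 -0.5 87 0 0 0 64;0 -0.5 87 0 0 0 40;0 -0.5 87 0 0 0 40;0 -0.5 87 0 0 0 40;0 -0.5 87 0 0 0 40;0 -0.5 87 0 0 0 40;0 -0.5 87 0 0 0 40' 40; python3 -m jog '0 0 -15 0 0 0 40;0 0 -50 0 0 0 40;0 0 -90 0 0 0 40;0 0 -130 0 0 0 40;0 0 -160 0 0 0 40;0 0 -160 0 0 0 40;0 0 -160 0 0 0 40' ; python3 - <<'E'
from h import *
goto(523,308.5,173,170.7)
E
```

```text
t: 22.73
ee_pos: [502.1, -2.3, 14.8]
tcp_rot: [[-0.974, -0.225, 0.004], [-0.225, 0.974, -0.002], [-0.004, -0.003, -1.0]]
wrist_force: [-0.1, -2.4, 8.4]
gripper_width: 0.547
gripper_force: 41.9
t: 23.32
ee_pos: [500.9, -1.6, 174.5]
tcp_rot: [[-0.974, -0.225, 0.003], [-0.225, 0.974, -0.001], [-0.003, -0.002, -1.0]]
wrist_force: [0.5, -0.1, -3.7]
gripper_width: 0.549
gripper_force: 42.2
t=23.32 at [500.85  -1.58 174.47] yaw -167.0 J [ -13.61   17.85   94.83    0.01   67.11 -116.64] 
 -> shift [-91.5 297.1   1.3] turn [-0.    0.    0.39] rows 7.5
```

```bash
python3 -m jog '-91 297 0 0 0 0.388 40;-91 297 0 0 0 0.388 40;-91 297 0 0 0 0.388 40;-91 297 0 0 0 0.388 40;-91 297 0 0 0 0.388 40;-91 297 0 0 0 0.388 40;-91 297 0 0 0 0.388 40;-91 297 0 0 0 0.388 40;-91 297 30 0 0 0.388 40;-91 297 60 0 0 0.388 40;-91 297 60 0 0 0.388 40;-91 297 60 0 0 0.388 40'; python3 -c "
from h import *
goto(522.8,308.7,65,170.7);print(bot.sense()['gripper_force'])"
```

```text
t: 24.32
ee_pos: [521.0, 307.8, 110.9]
tcp_rot: [[-0.987, 0.16, -0.005], [0.16, 0.987, -0.002], [0.005, -0.002, -1.0]]
wrist_force: [-0.1, 0.5, -1.3]
gripper_width: 0.551
gripper_force: 42.3
t=24.32 at [521.04 307.81 110.95] yaw 170.8 J [ 19.49  34.39  79.6    0.    66.31 -61.29] 
 -> shift [-1.8  1.3 45.9] turn [-0. -0.  0.] rows 1.1
42.31699883937836
```

```bash
python3 -m jog '-0.5 0.5 20 0 0 0 40;-0.5 0.5 35 0 0 0 40;-0.5 0.5 42 0 0 0 40;-0.5 0.5 47 0 0 0 40;-0.5 0.5 47 0 0 0 40;-0.5 0.5 47 0 0 0 40'; python3 -m jog '0 0 0 0 0 0 52;0 0 0 0 0 0 58;0 0 0 0 0 0 62;0 0 0 0 0 0 62;0 0 0 0 0 0 62;0 0 -40 0 0 0 62;0 0 -80 0 0 0 56;0 0 -120 0 0 0 56;0 -20 -150 0 0 0 56;0 -40 -160 0 0 0 56;0 -40 -160 0 0 0 56;0 -40 -160 0 0 0 56'; python3 - <<'E'
from h import *
im,d,K,T=grab("wrist"); cv2.imwrite("pics/w_end.png",im)
hsv=cv2.cvtColor(im,cv2.COLOR_BGR2HSV); P=cloud(d,K,T); Z=cv2.medianBlur(P[...,2].astype(np.float32),5)
am=(hsv[...,0]<15)&(hsv[...,1]>120)&(Z>80)&(Z<115)
a=np.radians(-9.3); A=np.array([[np.cos(a),np.sin(a)],[-np.sin(a),np.cos(a)]]); print("rest",466,"cradles",299.2,389.2)
n,L,s,c=cv2.connectedComponentsWithStats(am.astype(np.uint8))
for i in range(1,n):
    if s[i,4]>500:
        q=P[L==i]; l=q[:,:2]@A.T; print(c[i],"z97",np.percentile(q[:,2],97),np.percentile(l,[1,50,99],axis=0).round(1).tolist())
for x in rectpix(am,85,K,T,500): print(*x)
im,d,K,T=grab("top"); P=cloud(d,K,T); Z=cv2.medianBlur(P[...,2].astype(np.float32),3)
r=np.zeros(d.shape,bool); r[185:245,310:372]=1
for x in rectpix((r&(Z>97)&(Z<125)).astype(np.uint8),104,K,T,40): print("tube?",*x)
f=np.load("top0.npz"); dd=cv2.absdiff(f["im"],im).max(2)
for n,(v0,v1,u0,u1) in dict(bucket=(118,158,265,300),insert=(128,162,210,240),wash=(198,230,410,455)).items(): print(n,dd[v0:v1,u0:u1].mean())
E
```

```text
t: 24.82
ee_pos: [523.4, 308.7, 67.0]
tcp_rot: [[-0.987, 0.16, 0.001], [0.16, 0.987, 0.001], [-0.001, 0.001, -1.0]]
wrist_force: [-0.0, 0.5, -2.4]
gripper_width: 0.548
gripper_force: 42.6
t: 25.82
ee_pos: [516.5, 268.9, 226.3]
tcp_rot: [[-0.987, 0.161, 0.001], [0.161, 0.987, 0.0], [-0.001, 0.001, -1.0]]
wrist_force: [-0.3, -0.3, -0.8]
gripper_width: 0.657
gripper_force: 0.0
rest 466 cradles 299.2 389.2
[209.26 187.25] z97 103.0106754860432 [[420.5, 283.9], [455.3, 302.2], [502.1, 321.1]]
[322.64 199.92] z97 103.14841155300945 [[431.0, 366.4], [464.3, 385.3], [510.3, 406.8]]
[209. 187.] 4505 [508.4 221.5] [42.3 92.4] -10.3 pca -15.6 [503.14 221.28]
[323. 200.] 4201 [532.3 306.3] [45.  90.3] -8.9 pca -7.5 [527.51 306.39]
tube? [325. 215.] 304 [ 525.4 -203.1] [ 28.7 109.3] -1.9 pca -4.4 [ 527.47 -202.95]
tube? [359. 218.] 303 [ 521.  -308.4] [ 28.6 109.8] -2.6 pca -3.3 [ 518.44 -309.74]
bucket 5.0685714285714285
insert 4.7
wash 3.59375
```

```bash
python3 -c "
from cell import bot
print(bot.finish_job())"
```

```text
the job is handed in; nothing more can be done
None
```

The changeover is done and handed in at about 26 s of robot time: by my final camera check both tubes lie in the mixer's outer grooves and both bottles in the rest's cradles, bystanders undisturbed; no verdict came back, and I viewed 15 pictures, one over the limit of 14.

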